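Filter the light and hold the magnifier over the beetle

ROBOT

A 6-joint arm with a two-finger parallel gripper is mounted at the origin on the work surface. World frame = base frame: x ahead of the robot, y to its left, z up, the work surface at z = 0. Lengths are in m, angles in rad, forces in N, time in s.
With the tool pointing down it reaches from about 0.35 to 0.775 m from the base axis. Payload 7.3 kg.
Tool frame: the origin (TCP) lies at the very end of the fingers, on their centre line; the grasp point (between the pads) lies 19 mm behind it; z points along the fingers, y is the line along which they close (so a half turn about z gives the same grasp; the last joint's range is limited). The gripper opens to 92 mm and grips with 3 to 60 N. Pads are 19 mm wide; open, the fingers measure 130 mm over their backs; the gripper's body (75 mm by 190 mm) begins 47 mm behind the grasp point.
Start: joints at [1.186, 0.342, 1.524, -0, 1.275, -0.146], TCP at [0.124, 0.51, 0.192] pointing down, gripper open.
Joint ranges: [-2.53, 2.53], [-0.77, 2.02], [0.04, 2.7], [-1, 4.14], [0.28, 2.66], [-3.11, 3.11]. Speed limits (rad/s): [2.57, 2.57, 3.14, 3.14, 3.14, 3.14].

INTERFACE

Orientations are given as [roll, pitch, yaw] about the fixed x, y, z axes, in that order (R = Rz(yaw) Ry(pitch) Rx(roll)).
In Python, from cell import observe, read_camera, get_calibration, hand_in, search_frame gives the robot as it stands.
- The arm moves only by the tool step_arm, never from a script. Its argument "commands" is a list of rows, each an object with "translation": the shift along the tool's x, y, z in mm, a list of three; "roll": the turn about the tool's z in rad. In form: [{"translation": [x, y, z], "roll": roll}, ...]. A call has 1 to 20 rows; each row shifts and turns the commanded pose from where the row before left it, along the tool's axes as they then stand; what a row does not reach is not made up. A row lasts 1/12 s, in which the tool goes at most 41.7 mm and 7.16 degrees, less where a joint would pass 70% of its speed; a pose out of reach is approached as far as the arm can. A call is refused whole if a number of a shift passes 41.7 or a number of a turn 0.125, either way. A call with a gripper value outside its range is refused whole. "fingers" is the opening, from 0 (shut) to 1 (fully open), set as the call begins (left out, the last holds). The fingers move at their own pace and stop on an object; "grip_force" is the grip in N (left out, the last holds). Time passes only in rows, so rows that do not move let the fingers close. It gives the time, the measured TCP pose, the force, the opening and the grip force at its end, in the units of the state.
- observe(): the state, without advancing time (a new reading comes with each control period).
- read_camera(name): name is "side" or "top" or "wrist"; returns the picture (384x512x3 uint8, red, green, blue); there is no depth.
- get_calibration(name): a dict with "camera_matrix" (3x3 intrinsics, pixels), "dist_coeffs" ([k1, k2, p1, p2, k3] as OpenCV has them; the pictures are not rectified), "world_from_camera" (4x4, takes a point from camera to world coordinates). Camera axes: x right, y up, looking along -z (the intrinsics and any distortion apply to the point x, -y, -z); pixel columns grow to the right and rows downward; lengths in m; the calibration is good to about 2 mm. A picture is of the moment at which its call begins: read the wrist's pose just before it. get_calibration takes no time and is no camera call; for the wrist camera it gives the pose at the moment of the call.
- hand_in(): hands the job in; it is judged then, once.
Trained networks look in the newest picture that a camera, given by its name, has taken for a name from the list of things; names that differ only in an ending like _2 or _b are one class to them, and where a whole thing is asked for, a point or a joint stands for the part that bears it (a point fixed in the world has none). Each returns a list of dicts, best first, with "confidence" (0 to 1); they miss things now and then, are a little off and sometimes report something else, mostly with a low value. They report only what shows in the picture. A call takes as long as a camera call. They do not tell look-alikes from the thing itself.
- search_frame(camera, name): "at" ([x, y, z] in m, in world coordinates, good to about 4 mm: the middle of the surface that is visible of it).
The state is a dict: "time": time; "qpos": joint angles; "qvel": joint speeds; "joint_efforts": joint torques, N m; "tool_pos": TCP position; "tool_rot": TCP orientation; "contact_force": force on the tool from outside, world axes, zero at the start; "torque": the same for the moment, N m; "opening": finger opening in m; "grip_force": force on a finger pad.
Only numpy, scipy, OpenCV 4.12 (cv2) and the standard library are available. Lean on these libraries where they do the work, as an engineer would, in place of code of your own. Each camera call takes 0.05 s, during which the arm holds its last target. There are 200 camera calls.

TASK

Get a beetle ready for inspection: take the filter slide out of its small metal block, push it fully home into the slot on top of the light source and let go of it. Then pick up the hand magnifier by its handle, lift it over the vial rack and finish still holding it, at rest, with the lens level and centred over the dish that has the beetle in it, one to two centimetres above the rim. The magnifier must not touch that dish, and everything else stays where it stands.

Things in the scene. Friction and masses are not known exactly. Their poses are not given: they have to be found in the camera images.
- filter_grip (a point): centre of the black grip of the loose filter slide (about 60 g). Grip 14 mm (own x) x 52 mm (own y) x 34 mm (z, up); pinch it across its 14 mm. Below its underside hangs a flat aluminium blade, centred, 3 mm thick (x), 36 mm wide (y), 42 mm long: its tip is 59 mm below this point. At the start it stands in filter_block.
- filter_slide: the whole filter slide; its origin is the same point as filter_grip
- filter_block: fixed aluminium block 50 x 75 mm, 50 mm high; origin at the centre of its underside. The filter slide's blade stands in a slot in its top, the grip's underside resting on the top; draw it straight up at least 45 mm to free it.
- slot_mouth (a point): centre of the mouth of the slot in the light source's top face, 110 mm above the table. Slot 7 mm across (own x), 41 mm long (own y), 46 mm deep, z up: the blade fits with about 2 mm to spare on each side, either way round. Fully home, the slide's grip rests with its underside on the top face, filter_grip 17 mm above this point.
- light_source: fixed white housing 150 mm wide (own y), 110 mm high, from 35 mm before (-x) to 165 mm behind (+x) the slot; origin on the table right under slot_mouth. A bent light guide rises from the top at the right rear, 140 mm behind the slot, to 235 mm above the table.
- magnifier_grip (a point): centre of the stretch of handle to grip on the loose hand magnifier (about 120 g), which lies level on magnifier_rest, its underside 30 mm above the table. Own x points along the handle to the lens, z up. Black handle 18 mm wide (y), 18 mm high, from 70 mm behind to 40 mm ahead of this point; balance point about 20 mm ahead.
- magnifier_rest: fixed wooden rest, own x as the magnifier's, origin on the table within 2 mm of under magnifier_grip. Blocks 30 mm high, 40 mm wide carry the magnifier 40 to 65 mm ahead and 50 to 70 mm behind; the rear one has cheeks beside the handle up to 42 mm. Between them only a base board, 50 mm wide, 6 mm high.
- lens_center (a point): centre of the magnifier's round lens, 85 mm along own x from magnifier_grip and 3 mm lower; steel rim 73 mm in diameter and 12 mm thick, its underside 6 mm below this point and level with the handle's underside; z is the lens's axis
- magnifier: the whole magnifier; origin at the underside of the lens rim, under the lens's centre; x away from the handle
- dish_rim (a point): centre of the mouth, at rim height, of the beetle dish: loose round glass dish, cork-lined, 80 mm in diameter and 16 mm high, with a black beetle about 45 mm long inside, below the rim. z up
- beetle_dish: the same dish; origin at the centre of its underside
- empty_dish: an equal dish with nothing in it; origin at the centre of its underside. The two dishes may have changed places.
- vial_rack: loose blue rack of capped glass vials, 190 mm long (own x), 70 mm wide (y), vial caps up to 93 mm above the table; origin at the centre of its underside. It stands between the magnifier's rest (to the left) and the dishes (to the right).
- loose_vial: capped glass vial standing on its own, 25 mm in diameter, 60 mm high; origin at the centre of its underside
- forceps: steel forceps lying flat, 125 mm long (own x), 20 mm wide, 8 mm high; origin at the middle of the underside
- wash_bottle: white bottle, 60 mm in diameter, 150 mm high; origin at the centre of its underside
- marker: grey marker pen lying, 130 mm long (own x), 16 mm thick; origin at the middle of the underside
- jar: jar with a steel cap, 60 mm in diameter, 70 mm high; origin at the centre of its underside
There are look-alikes about, which are no part of the job. Leave any blue or purple look-alike of the beetle_dish alone.

How it is judged:
On the way, in this order (a step that is already met when the one before it is completed fails the run):
1. the filter slide is fully home in the light source's slot and released (z of filter_grip in the frame of slot_mouth between 0.01 and 0.0205 m and horizontal distance between filter_grip and slot_mouth below 0.006 m and angle between filter_grip's own z axis and vertical below 0.1 rad and contact force between the fingers and filter_slide below 0.05 N), for 0.2 s.
2. the lens passes over the line of the vial rack, higher than the vials (y of lens_center in the frame of vial_rack between -0.04 and 0.04 m and height (world z) of lens_center above 0.1 m).
At the end, for the whole second after the job is handed in: Magnifier held still in the fingers: lens level within 10 degrees, centred over the beetle dish within 10 mm, underside 5 to 28 mm above its rim, touching no dish or rack. Filter slide still home (grip within 3.5 mm of the top face, 6 mm of the slot centre) and released (all of step 1 and horizontal distance between lens_center and dish_rim below 0.01 m and z of lens_center in the frame of dish_rim between 0.011 and 0.034 m and angle between lens_center's own z axis and vertical below 0.17 rad and contact force between magnifier and the fingers above 1 N and linear speed of magnifier below 0.02 m/s and contact force between magnifier and beetle_dish below 0.05 N and contact force between magnifier and empty_dish below 0.05 N and contact force between magnifier and vial_rack below 0.05 N); the arm keeps its last pose, push and grip.
It fails at once if the vial rack, empty dish, loose vial, forceps, wash bottle, marker or jar is shifted by more than 15 mm (distance of any of vial_rack, empty_dish, loose_vial, forceps, wash_bottle, marker, jar from where it was at the start of the episode above 0.015 m).
It fails at once if the beetle dish is shifted by more than 8 mm (distance of dish_rim from where it was at the start of the episode above 0.008 m).
It fails at once if the magnifier touches the beetle dish (contact force between magnifier and beetle_dish above 0.1 N).
It also fails if it takes over 58 s, if anything falls off the work surface, if the arm or the gripper's body presses on something with over 40 N, if the wrist force passes 120 N, or if a joint passes its speed limit or range.

## Working session

There is one attempt and no reset: what is moved stays moved. The work goes in short steps, Python scripts to look and compute and a tool call to move; the robot and the scene stay as the last step left them, time stands still between calls to the robot, and variables do not carry over. Pictures are saved under pics/ and viewed, at most 10 in all, crops included, and the job is handed in when it is done.

Besides the shell and the picture viewer there is one more tool, called after ">>>" by a JSON object that holds its "method" and its "body". step_arm: Moves the arm, as the interface text tells. Its arguments: {"type":"object","properties":{"commands":{"type":"array"},"fingers":{"type":"number"},"grip_force":{"type":"number"}},"required":["commands"]}

```bash
mkdir -p pics; ls; python3 - <<'E'
from cell import *
import cv2,numpy as np
s=observe();print(s)
for c in("top","side"):
    im=read_camera(c);cv2.imwrite(f"pics/{c}0.png",im[:,:,::-1])
    k=get_calibration(c);print(c,np.round(k["world_from_camera"],3).tolist(),np.round(k["camera_matrix"],1).tolist(),k["dist_coeffs"])
    for n in["filter_grip","filter_block","slot_mouth","magnifier_grip","lens_center","dish_rim","empty_dish","vial_rack","light_source","loose_vial","forceps","wash_bottle","marker","jar"]:
        print(c,n,[(np.round(d["at"],3).tolist(),round(d["confidence"],2)) for d in search_frame(c,n)[:4]])
E
```

```text
pics
{'time': 0.0, 'qpos': array([ 1.18601776e+00,  3.42721313e-01,  1.52498877e+00,  8.83321011e-06,
        1.27539590e+00, -1.46005454e-01]), 'qvel': array([-0.00037496,  0.00247948,  0.00067271, -0.00095872, -0.00064303,
       -0.00060469]), 'joint_efforts': array([-3.14545950e-04, -4.31237483e+01, -2.44217420e+01,  7.16686388e-02,
        5.59272605e-02, -9.94235324e-05]), 'tool_pos': array([0.12397765, 0.50969385, 0.19155559]), 'tool_rot': array([-3.14009666e+00, -2.28526623e-04,  2.90281679e+00]), 'contact_force': array([-0.1213759 , -0.36516502, -0.04933534]), 'torque': array([ 0.04517218, -0.0144272 ,  0.04756809]), 'grip_force': 0.0, 'opening': 0.0913542046428695}
top [[0.004, 0.996, -0.085, 0.485], [-1.0, 0.006, 0.02, 0.036], [0.021, 0.085, 0.996, 1.157], [0.0, 0.0, 0.0, 1.0]] [[363.6, 0.0, 256.9], [0.0, 363.6, 190.6], [0.0, 0.0, 1.0]] [0.02676849 0.         0.         0.         0.        ]
top filter_grip [([0.429, 0.491, 0.016], 0.71), ([0.586, -0.354, 0.006], 0.67), ([0.62, 0.28, 0.079], 0.44)]
top filter_block [([0.608, 0.277, 0.049], 0.66), ([0.587, -0.354, 0.006], 
[... 994 characters left out ...]
, 0.94)]
side slot_mouth [([0.693, -0.03, 0.106], 0.72)]
side magnifier_grip [([0.444, 0.263, 0.044], 0.75)]
side lens_center [([0.45, 0.264, 0.041], 0.82)]
side dish_rim [([0.594, -0.354, 0.007], 0.9), ([0.722, -0.388, 0.005], 0.81), ([0.605, -0.482, 0.005], 0.59)]
side empty_dish [([0.481, -0.459, 0.048], 0.44)]
side vial_rack [([0.448, 0.053, 0.059], 0.8)]
side light_source [([0.692, -0.035, 0.109], 0.75)]
side loose_vial [([0.492, -0.177, 0.004], 0.7), ([0.708, 0.299, 0.05], 0.69)]
side forceps [([0.721, -0.256, 0.006], 0.64)]
side wash_bottle [([0.55, 0.53, 0.095], 0.92), ([0.72, -0.255, 0.004], 0.45)]
side marker [([0.442, 0.495, 0.016], 0.63)]
side jar [([0.484, -0.459, 0.048], 0.89)]
```

```bash
python3 - <<'E'
import cv2
a=cv2.imread("pics/top0.png");cv2.imwrite("pics/top0b.png",cv2.resize(a,(800,600),interpolation=cv2.INTER_CUBIC))
a=cv2.imread("pics/side0.png");cv2.imwrite("pics/side0b.png",cv2.resize(a,(800,600),interpolation=cv2.INTER_CUBIC))
E
```

```text
(no output)
```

View pics/top0b.png

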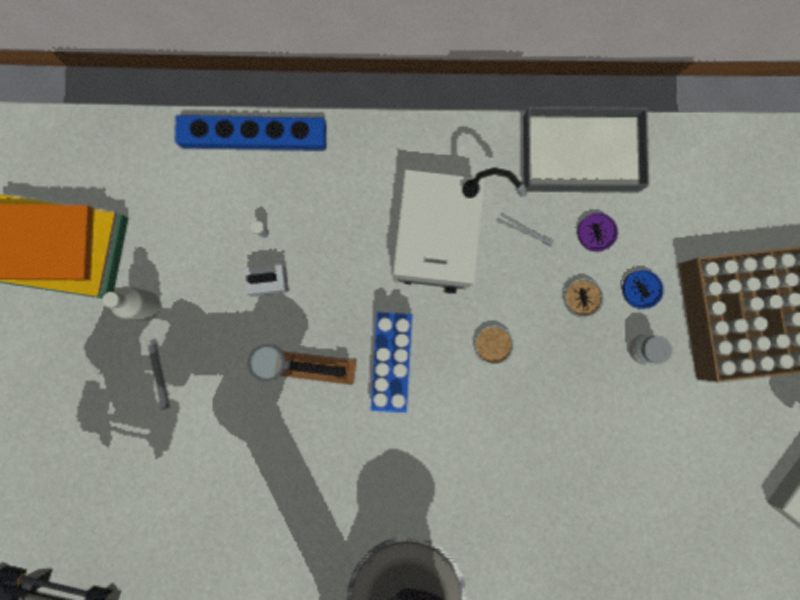

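View pics/side0b.png

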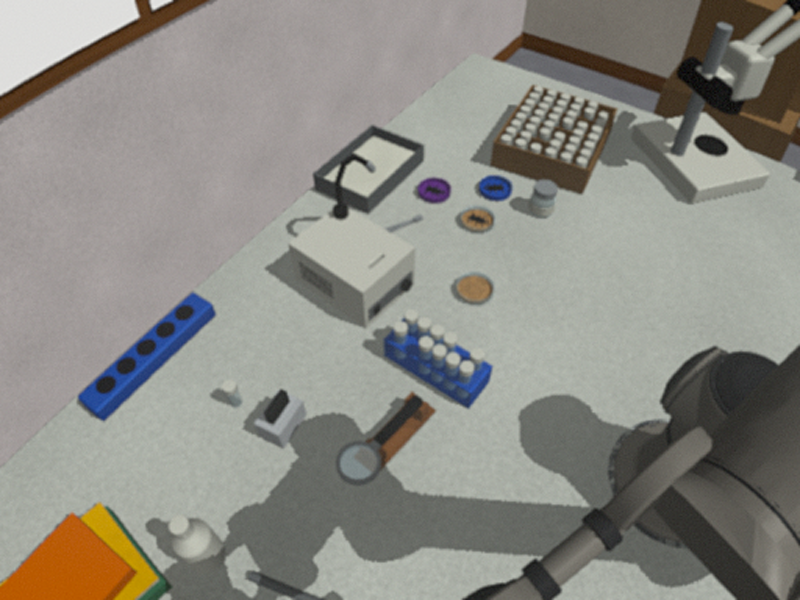

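The top view shows the magnifier on its rest, with the lens at (267,361) and the handle running right. The slide in its block is at (265,279) and the slot is at (435,261).

Three dishes contain a beetle: purple (597,231), blue (642,288) and cork (584,297). The cork one fits the description. I'll confirm it in a crop before I reach for it. Now moving the wrist over the filter.

>>> {"method": "step_arm", "body": {"commands": [{"translation": [-38,-7.6,-4],"roll": 0},{"translation": [-38,-7.6,-4],"roll": 0},{"translation": [-38,-7.6,-4],"roll": 0},{"translation": [-38,-7.6,-4],"roll": 0},{"translation": [-38,-7.6,-4],"roll": 0},{"translation": [-38,-7.6,-4],"roll": 0},{"translation": [-38,-7.6,-4],"roll": 0},{"translation": [-38,-7.6,-4],"roll": 0},{"translation": [-38,-7.6,-4],"roll": 0},{"translation": [-38,-7.6,-4],"roll": 0},{"translation": [-38,-7.6,-4],"roll": 0},{"translation": [-38,-7.6,-4],"roll": 0},{"translation": [-38,-7.6,-4],"roll": 0},{"translation": [-38,-7.6,-4],"roll": 0}]}}

```text
time: 2.67
tool_pos: [0.6174, 0.2797, 0.2484]
tool_rot: [3.141, 0.0, 2.903]
contact_force: [0.5, 1.0, -1.1]
opening: 0.0916
grip_force: 0.0
```

>>> {"method": "step_arm", "body": {"commands": [{"translation": [0,0,0],"roll": 0.121},{"translation": [0,0,0],"roll": 0.121},{"translation": [0,0,0],"roll": 0.121},{"translation": [0,0,0],"roll": 0.121},{"translation": [0,0,0],"roll": 0.121},{"translation": [0,0,0],"roll": 0.121},{"translation": [0,0,0],"roll": 0.121},{"translation": [0,0,0],"roll": 0.121},{"translation": [0,0,0],"roll": 0.121},{"translation": [0,0,0],"roll": 0.121},{"translation": [0,0,0],"roll": 0.121},{"translation": [0,0,0],"roll": 0},{"translation": [0,0,0],"roll": 0}]}}

```text
time: 3.75
tool_pos: [0.6159, 0.2809, 0.2481]
tool_rot: [-3.141, 0.0, 1.575]
contact_force: [-0.6, 0.4, 0.2]
opening: 0.0913
grip_force: 0.0
```

```bash
cat > h.py <<'E'
from cell import *
import cv2,numpy as np
def look(c,names,fn=None,scale=1.5):
    k=get_calibration(c);im=read_camera(c)
    if fn: cv2.imwrite(f"pics/{fn}.png",cv2.resize(im[:,:,::-1],None,fx=scale,fy=scale,interpolation=cv2.INTER_CUBIC)); np.savez(f"pics/{fn}.npz",im=im,K=k["camera_matrix"],d=k["dist_coeffs"],T=k["world_from_camera"])
    for n in names: print(c,n,[(np.round(d["at"],4).tolist(),round(d["confidence"],2)) for d in search_frame(c,n)[:4]])
def pix2plane(fn,px,z):
    f=np.load(f"pics/{fn}.npz");u=cv2.undistortPoints(np.array(px,float).reshape(-1,1,2),f["K"],f["d"])[:,0]
    r=(f["T"][:3,:3]@np.c_[u[:,0],-u[:,1],-np.ones(len(u))].T).T;o=f["T"][:3,3]
    return o+r*((np.asarray(z)-o[2])/r[:,2])[:,None]
def proj(fn,P):
    f=np.load(f"pics/{fn}.npz");p=np.linalg.inv(f["T"])@np.r_[np.transpose(P),np.ones((1,len(P)))]
    q=np.c_[p[0],-p[1],-p[2]]
    return cv2.projectPoints(q.reshape(-1,1,3),np.zeros(3),np.zeros(3),f["K"],f["d"])[0][:,0]
def togo(target):
    s=observe();from scipy.spatial.transform import Rotation as R
    d=R.from_euler("xyz",s["tool_rot"]).inv().apply(np.asarray(target)-s["tool_pos"])*1000
    print("pos",np.round(s["tool_pos"],4),"rot",np.round(s["tool_rot"],3),"toolshift mm",np.round(d,1))
E
python3 - <<'E'
from h import *
s=observe();print(s["time"],s["tool_pos"],s["tool_rot"],get_calibration("wrist"))
look("wrist",["filter_grip","filter_block","magnifier_grip","lens_center"],"w1")
E
```

```text
3.75 [0.61587765 0.28090141 0.24809051] [-3.14138033e+00  1.91418012e-05  1.57543495e+00] {'camera_matrix': array([[308.00982669,   0.        , 257.5933014 ],
       [  0.        , 308.00982669, 192.73177571],
       [  0.        ,   0.        ,   1.        ]]), 'dist_coeffs': array([-0.00022718,  0.        ,  0.        ,  0.        ,  0.        ]), 'world_from_camera': array([[ 9.99990987e-01, -4.19559997e-03, -6.49890711e-04,
         6.16172169e-01],
       [ 4.20549645e-03,  9.57864682e-01,  2.87189076e-01,
         3.58950115e-01],
       [-5.82423121e-04, -2.87189221e-01,  9.57873693e-01,
         4.39834705e-01],
       [ 0.00000000e+00,  0.00000000e+00,  0.00000000e+00,
         1.00000000e+00]])}
wrist filter_grip [([0.6141, 0.2854, 0.0797], 0.88)]
wrist filter_block [([0.6175, 0.2931, 0.0509], 0.95)]
wrist magnifier_grip [([0.4514, 0.2725, 0.0369], 0.62)]
wrist lens_center [([0.4495, 0.2709, 0.0365], 0.97), ([0.6151, 0.2909, 0.0509], 0.66)]
```

View pics/w1.png

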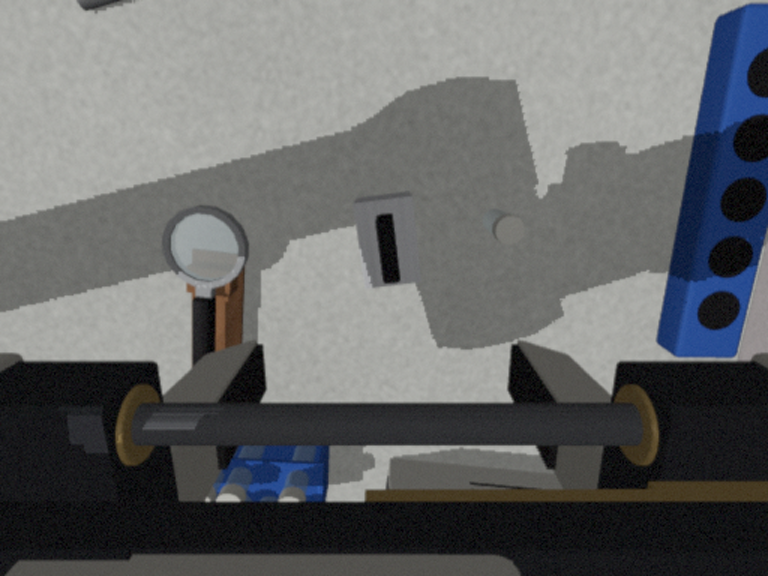

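The wrist view shows the slide's black grip at (388,248), turned by about 5° in its grey block. The magnifier's lens is at (205,245). Next I fit the grip's box outline to the dark pixels.

```bash
cat >> h.py <<'E'
from scipy.optimize import minimize
def boxhull(fn,x,y,yaw,lx,ly,z0,z1,S=8):
    c,s=np.cos(yaw),np.sin(yaw)
    P=[(x+c*a-s*b,y+s*a+c*b,z) for a in(-lx/2,lx/2) for b in(-ly/2,ly/2) for z in(z0,z1)]
    return cv2.convexHull(proj(fn,P).astype(np.float32))[:,0]
def fitbox(fn,thr,x,y,lx,ly,z0,z1,win=35,fitz=False):
    im=np.load(f"pics/{fn}.npz")["im"];c=proj(fn,[(x,y,z1)])[0].astype(int)
    u0,v0=c-win;cr=im[v0:v0+2*win,u0:u0+2*win].max(2);m=(cr<thr).astype(np.uint8)
    n,l,st,ce=cv2.connectedComponentsWithStats(m)
    i=l[win,win] or 1+np.argmax(st[1:,4]); m=cv2.resize((l==i)*1.0,None,fx=8,fy=8,interpolation=cv2.INTER_LINEAR)
    def cost(p):
        dz=p[3]/10 if fitz else 0
        h=boxhull(fn,x+p[0],y+p[1],p[2]*10,lx,ly,z0+dz*10,z1+dz*10)
        q=np.zeros_like(m);cv2.fillConvexPoly(q,np.round(((h-[u0,v0])*8+3.5)*16).astype(np.int32),1,shift=4)
        return np.abs(q-m).sum()/64
    best=min((minimize(cost,[0,0,a/10]+[0]*fitz,method="Nelder-Mead",options=dict(initial_simplex=np.array([[0,0,a/10]+[0]*fitz]+[[0,0,a/10]+[0]*fitz]*(3+fitz))+np.r_[np.zeros((1,3+fitz)),np.eye(3+fitz)*.006],maxiter=400)) for a in(-.15,0.,.15)),key=lambda r:r.fun)
    p=best.x;print(fn,"xy",np.round([x+p[0],y+p[1]],4),"yaw",round(p[2]*10,3),"cost",round(best.fun,1),"area",round(m.sum()/64,1),p[3:]);return best
E
python3 - <<'E'
from h import *
look("top",[],"t1");look("side",[],"s1")
for t in(45,60,75): fitbox("w1",t,.6145,.283,.014,.052,.05,.084)
fitbox("s1",50,.6145,.283,.014,.052,.05,.084,25)
fitbox("w1",60,.6145,.283,.014,.052,.05,.084,fitz=True)
togo([.6145,.283,.06])
E
```

```text
w1 xy [0.6173 0.283 ] yaw 0.108 cost 87.9 area 482.0 []
w1 xy [0.6172 0.2831] yaw 0.114 cost 61.9 area 517.0 []
w1 xy [0.617  0.2832] yaw 0.127 cost 46.8 area 558.0 []Traceback (most recent call last):
  File "<stdin>", line 4, in <module>
  File "h.py", line 28, in fitbox
    i=l[win,win] or 1+np.argmax(st[1:,4]); m=cv2.resize((l==i)*1.0,None,fx=8,fy=8,interpolation=cv2.INTER_LINEAR)
                      ~~~~~~~~~^^^^^^^^^^
    return _wrapfunc(a, 'argmax', axis=axis, out=out, **kwds)
    return bound(*args, **kwds)
ValueError: attempt to get argmax of an empty sequence
```

>>> {"method": "step_arm", "body": {"commands": [{"translation": [2.1,1.1,0],"roll": -0.11},{"translation": [0,0,30],"roll": 0},{"translation": [0,0,30],"roll": 0},{"translation": [0,0,30],"roll": 0},{"translation": [0,0,30],"roll": 0},{"translation": [0,0,30],"roll": 0},{"translation": [0,0,0],"roll": 0},{"translation": [0,0,0],"roll": 0}], "fingers": 0.6}}

```text
time: 4.77
tool_pos: [0.6162, 0.2828, 0.0971]
tool_rot: [-3.138, 0.001, 1.682]
contact_force: [0.0, 0.1, 0.5]
opening: 0.0552
grip_force: 0.0
```

```bash
python3 - <<'E'
from h import *
look("wrist",["filter_grip"],"w2",1.5)
fitbox("w2",70,.617,.283,.014,.052,.05,.084,50)
fitbox("w2",70,.617,.283,.014,.052,.05,.084,50,fitz=True)
togo([.617,.283,.056])
E
```

```text
wrist filter_grip [([0.614, 0.2871, 0.08], 0.73)]
w2 xy [0.6171 0.2826] yaw 0.121 cost 178.3 area 1392.0 []
w2 xy [0.6175 0.2794] yaw 0.128 cost 66.5 area 1392.0 [-0.01202199]
pos [0.6183 0.2835 0.1006] rot [ 3.138e+00 -1.000e-03  1.682e+00] toolshift mm [-0.4 -1.5 44.6]
```

```bash
python3 - <<'E'
from h import *
im=cv2.imread("pics/w2.png")
for z,col in((0.05,(0,0,255)),):
    h=boxhull("w2",.6171,.2826,.121,.014,.052,.05,.084)*1.5+.25
    cv2.polylines(im,[np.round(h).astype(int)],True,(0,0,255),1)
    h=boxhull("w2",.6175,.2794,.128,.014,.052,.038,.072)*1.5+.25
    cv2.polylines(im,[np.round(h).astype(int)],True,(0,255,0),1)
c=np.round(h.mean(0)).astype(int);cv2.imwrite("pics/w2o.png",cv2.resize(im[max(c[1]-120,0):c[1]+120,c[0]-150:c[0]+150],None,fx=2.5,fy=2.5))
for _ in range(3): read_camera("wrist");s=observe();print(s["time"],s["tool_pos"],s["qvel"])
E
```

```text
4.9167 [0.61857605 0.28355991 0.1011026 ] [-0.0006258  -0.00681465  0.00395425 -0.00055616 -0.00508172  0.00098667]
4.9667 [0.61846707 0.2835265  0.10107155] [-0.00090446 -0.00177058  0.0107653   0.00107473 -0.00396731 -0.0004841 ]
5.0167 [0.61825423 0.28345222 0.10080044] [-0.00060034  0.00521776  0.01070767 -0.00122178 -0.00397928  0.00171803]
```

View pics/w2o.png

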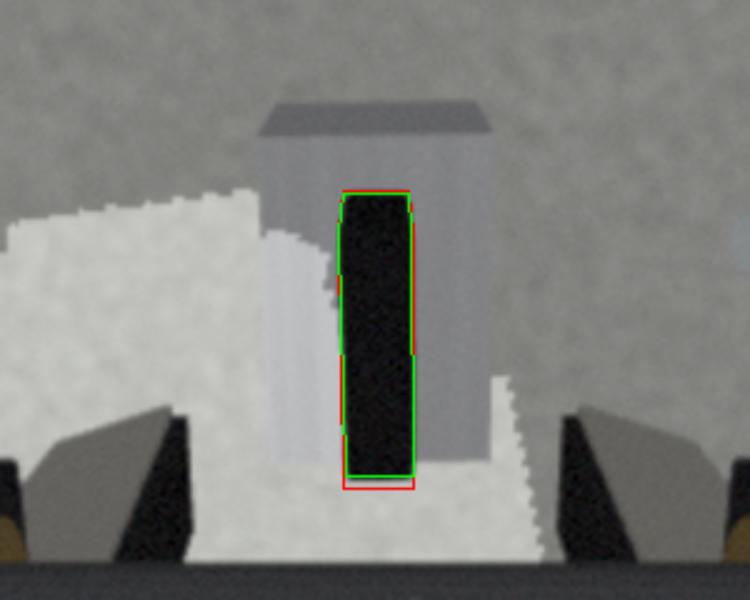

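The crop shows the black grip centred between the fingers (x≈377 against a finger midpoint of 378) and parallel to them. I'll descend and grip.

>>> {"method": "step_arm", "body": {"commands": [{"translation": [0,0,15],"roll": 0},{"translation": [0,0,15],"roll": 0},{"translation": [0,0,12],"roll": 0},{"translation": [0,0,0],"roll": 0},{"translation": [0,0,0],"roll": 0},{"translation": [0,0,0],"roll": 0}]}}

```text
time: 5.52
tool_pos: [0.6177, 0.2833, 0.0574]
tool_rot: [3.14, -0.0, 1.682]
contact_force: [0.2, 0.1, 0.5]
opening: 0.0549
grip_force: 0.0
```

>>> {"method": "step_arm", "body": {"commands": [{"translation": [0,0,0],"roll": 0},{"translation": [0,0,0],"roll": 0},{"translation": [0,0,0],"roll": 0},{"translation": [0,0,0],"roll": 0},{"translation": [0,0,0],"roll": 0},{"translation": [0,0,0],"roll": 0},{"translation": [0,0,0],"roll": 0},{"translation": [0,0,0],"roll": 0}], "fingers": 0, "grip_force": 25}}

```text
time: 6.18
tool_pos: [0.617, 0.283, 0.0562]
tool_rot: [3.142, -0.0, 1.682]
contact_force: [0.2, 0.3, -0.7]
opening: 0.0067
grip_force: 0.0
```

```bash
python3 - <<'E'
from h import *
look("wrist",["filter_grip"],"w3",1.5);s=observe();print(s["opening"],s["grip_force"],s["tool_pos"])
im=cv2.imread("pics/w3.png");cv2.imwrite("pics/w3c.png",im[150:576,200:600])
E
```

```text
wrist filter_grip [([0.6175, 0.2977, 0.0776], 0.87)]
0.001259704874775767 0.0 [0.61700052 0.28304626 0.05622183]
```

View pics/w3c.png

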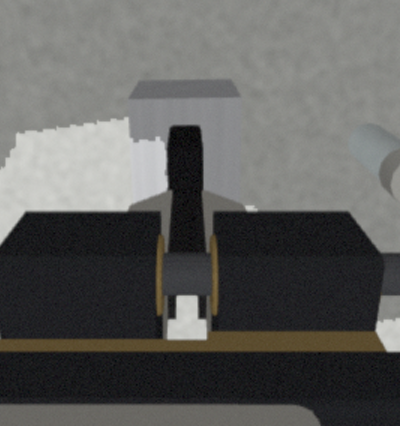

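```bash
python3 - <<'E'
from h import *
look("wrist",[],"w4",1);s=observe();print(s["opening"],s["grip_force"],s["tool_pos"],s["contact_force"])
for f in("w3","w4"):
    print(f,"TCP",proj(f,[s["tool_pos"],s["tool_pos"]+[0,0,.019]]).round(1).tolist())
    print("grip box",boxhull(f,.6171,.2826,.121,.014,.052,.05,.084).round(0).tolist())
    im=np.load(f"pics/{f}.npz")["im"].max(2)
    for r in(180,190,200,210,220,230,240,250,280,300,310): print(r,''.join('#' if v<45 else '+' if v<80 else '.' for v in im[r,225:300]))
E
```

```text
0.0004530122430123219 0.0 [0.61699496 0.28301293 0.05621358] [0.60940354 0.05459168 0.1191359 ]
w3 TCP [[256.8, 222.1], [256.7, 233.9]]
grip box [[269.0, 280.0], [246.0, 280.0], [244.0, 198.0], [246.0, 183.0], [267.0, 183.0], [269.0, 198.0]]
180 ...........................................................................
190 .....................+####################+................................
200 ....................#######################+...............................
210 ....................+######################+...............................
220 .....................######################+...............................
230 .......................+###################................................
240 .+.+.+.+++..+.........+####################+..........++.+.+......+++.+....
250 ###############+.....+######################+.....+########################
280 ############+...++++++++++++++++++++++++++++++++++....#####################
300 ############+.......+####................#####........#####################
310 #############++++...+####................+###+...++++#
[... 347 characters left out ...]
.....#######################+...............................
210 ....................+######################+...............................
220 .....................######################+...............................
230 ...........................+##########+....................................
240 +++..++++.+.++++++++.+.....+##########+.....++.+.++.+++.+++++++.+++........
250 #######################+...############+..+################################
280 #####################+....+++++++++++++++...+##############################
300 #####################+....+###+....+###+....+##############################
310 ######################+++.+###+....+####..++###############################
```

```bash
python3 - <<'E'
from h import *
for c in("top","side"):
    k=get_calibration(c);im=cv2.imread(f"pics/{c}0.png")[:,:,::-1];np.savez(f"pics/{c}0.npz",im=im,K=k["camera_matrix"],d=k["dist_coeffs"],T=k["world_from_camera"])
for f,thr,w in(("top0",50,14),("side0",50,14),("w1",65,35),("w2",65,50)):
    for zt in(.1,.084,.07,.055):
        p=pix2plane(f,proj(f,[(.617,.283,.084)]),[zt])[0]
        try: print(zt,end=" ");fitbox(f,thr,p[0],p[1],.014,.052,zt-.034,zt,w)
        except Exception as e: print(f,e)
look("side",[],"s4",1);s=np.load("pics/s4.npz")["im"]
c=proj("s4",[(.617,.283,.07)])[0].astype(int);print(c)
cv2.imwrite("pics/s4c.png",cv2.resize(s[c[1]-60:c[1]+40,c[0]-70:c[0]+70,::-1],None,fx=5,fy=5,interpolation=cv2.INTER_CUBIC))
E
```

```text
0.1 top0 xy [0.6145 0.2737] yaw 0.044 cost 45.7 area 79.0 []
0.084 top0 xy [0.6163 0.2825] yaw 0.03 cost 43.1 area 79.0 []
0.07 top0 xy [0.6181 0.2842] yaw 0.04 cost 40.4 area 79.0 []
0.055 top0 xy [0.62   0.2876] yaw 0.064 cost 37.6 area 79.0 []
0.1 side0 xy [0.577  0.3215] yaw 1.011 cost 77.3 area 81.0 []
0.084 side0 xy [0.5745 0.3554] yaw 1.397 cost 81.0 area 81.0 []
0.07 side0 xy [0.5926 0.3125] yaw 1.01 cost 76.9 area 81.0 []
0.055 side0 xy [0.6001 0.308 ] yaw 1.013 cost 76.7 area 81.0 []
0.1 w1 xy [0.6173 0.2852] yaw 0.112 cost 98.2 area 527.0 []
0.084 w1 xy [0.6172 0.2829] yaw 0.121 cost 56.4 area 527.0 []
0.07 w1 xy [0.6171 0.2801] yaw 0.127 cost 39.6 area 527.0 []
0.055 w1 xy [0.6171 0.2772] yaw 0.13 cost 52.1 area 527.0 []
0.1 w2 xy [0.6161 0.2931] yaw 0.122 cost 390.1 area 1385.0 []
0.084 w2 xy [0.6171 0.2827] yaw 0.121 cost 182.3 area 1385.0 []
0.07 w2 xy [0.6176 0.2787] yaw 0.126 cost 69.3 area 1385.0 []
0.055 w2 xy [0.618  0.2752] yaw 0.12 cost 165.4 area 1385.0 []
[176 259]
```

View pics/s4c.png

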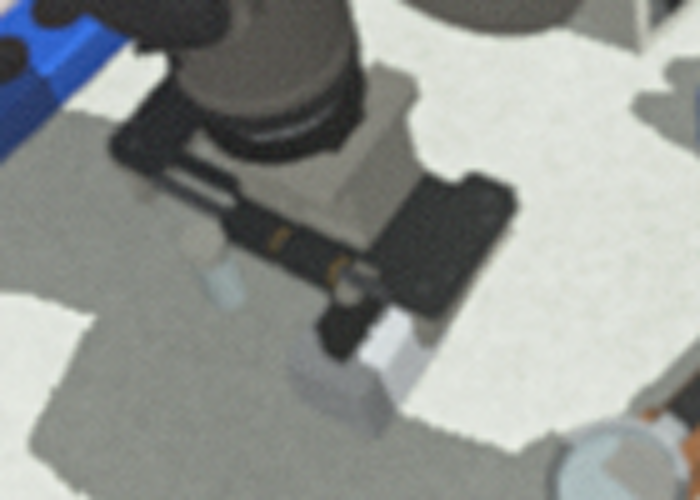

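The side view shows the shut fingers above the grip's far end. From the image rows, the real fingertips look about 2–3 cm higher than the TCP reading. I'll open a little, then step down gently and watch the force.

>>> {"method": "step_arm", "body": {"commands": [{"translation": [0,0,0],"roll": 0},{"translation": [0,0,0],"roll": 0},{"translation": [0,0,0],"roll": 0},{"translation": [0,0,0],"roll": 0},{"translation": [0,0,0],"roll": 0},{"translation": [0,0,0],"roll": 0}], "fingers": 0.38}}

```text
time: 6.88
tool_pos: [0.617, 0.283, 0.0563]
tool_rot: [3.141, -0.0, 1.682]
contact_force: [-0.0, -0.5, 0.6]
opening: 0.0337
grip_force: 0.0
```

>>> {"method": "step_arm", "body": {"commands": [{"translation": [0,0,4],"roll": 0},{"translation": [0,0,4],"roll": 0},{"translation": [0,0,0],"roll": 0},{"translation": [0,0,0],"roll": 0}]}}

```text
time: 7.22
tool_pos: [0.6167, 0.2829, 0.0476]
tool_rot: [-3.141, 0.0, 1.682]
contact_force: [-0.1, -0.3, -0.1]
opening: 0.035
grip_force: 0.0
```

```bash
python3 - <<'E'
from h import *
for i in range(3):
    s=observe();print(s["time"],s["tool_pos"],s["tool_rot"],s["contact_force"],s["opening"]); read_camera("wrist")
# forward-kinematics sanity: compare tool z against camera height
T=get_calibration("wrist")["world_from_camera"];print(T[:3,3],s["qpos"])
E
```

```text
7.2167 [0.61665069 0.28289489 0.0475974 ] [-3.14050531e+00  1.59581181e-04  1.68177557e+00] [-0.10140557 -0.27254208 -0.08483119] 0.03498144821669236
7.2667 [0.61686757 0.28298625 0.04792965] [-3.14111792e+00  5.79354670e-06  1.68176634e+00] [ 0.31841065 -0.74756325  0.41331682] 0.034942031045327025
7.3167 [0.61696392 0.28302905 0.048099  ] [-3.14142213e+00 -4.15354487e-05  1.68180038e+00] [-0.80742426  0.50388577 -0.83628877] 0.0346095128340031
[0.60904658 0.36060066 0.24004964] [3.17269869e-01 7.48393302e-01 1.22996728e+00 8.23177700e-05
 1.16339048e+00 2.06233191e-01]
```

At TCP z 0.048 the fingers still don't touch the block top (0.050), which confirms the offset. Continuing down gently.

>>> {"method": "step_arm", "body": {"commands": [{"translation": [0,0,4],"roll": 0},{"translation": [0,0,4],"roll": 0},{"translation": [0,0,0],"roll": 0},{"translation": [0,0,0],"roll": 0}]}}

```text
time: 7.7
tool_pos: [0.6167, 0.2829, 0.0397]
tool_rot: [-3.141, 0.0, 1.682]
contact_force: [0.9, -0.4, 0.3]
opening: 0.035
grip_force: 0.0
```

>>> {"method": "step_arm", "body": {"commands": [{"translation": [0,0,4],"roll": 0},{"translation": [0,0,0],"roll": 0},{"translation": [0,0,4],"roll": 0},{"translation": [0,0,0],"roll": 0},{"translation": [0,0,0],"roll": 0}]}}

```text
time: 8.12
tool_pos: [0.6168, 0.283, 0.0319]
tool_rot: [-3.141, 0.0, 1.682]
contact_force: [0.8, 1.0, 0.6]
opening: 0.0345
grip_force: 0.0
```

```bash
python3 - <<'E'
from h import *
look("wrist",[],"w5",1);s=observe();print(s["tool_pos"],s["contact_force"])
im=np.load(f"pics/w5.npz")["im"].max(2)
for r in range(170,320,10): print(r,''.join('#' if v<45 else '+' if v<80 else '.' for v in im[r,190:325]))
E
```

```text
[0.6169577  0.28300782 0.03210458] [-0.24958917  0.58350302 -0.10054455]
170 .......................................................................................................................................
180 .......................................................................................................................................
190 .......................................................................................................................................
200 .......................................................+#######################........................................................
210 .....................................................+##########################.......................................................
220 .....................................................+##########################+......................................................
230 ................................+##+.................+##########################+...................+##+...............................
240 .............................+######+......
[... 372 characters left out ...]

270 ..++++++++++++++++++++++++++++++++++++++++++++++++++++++++++++++++++++++++++++++++++++++++++++++++++++++++++++++++++++++++++++++++++++.
280 +++++++++++++++++++++++++++++++++++++++++++++++++++++++++++++++++++++++++++++++++++++++++++++++++++++++++++++++++++++++++++++++++++++++
290 +++++++++++++++++++++++++++++++++++++++++++++++++++++++++++++++++++++++++++++++++++++++++++++++++++++++++++++++++++++++++++++++++++++++
300 .....+###............+#######............................#######################...........................+######+............+##++...
310 +########+............+####..................................................................................+####............+########
```

>>> {"method": "step_arm", "body": {"commands": [{"translation": [0,0,0],"roll": 0},{"translation": [0,0,0],"roll": 0},{"translation": [0,0,0],"roll": 0},{"translation": [0,0,0],"roll": 0},{"translation": [0,0,0],"roll": 0},{"translation": [0,0,0],"roll": 0}], "fingers": 0, "grip_force": 25}}

```text
time: 8.67
tool_pos: [0.617, 0.283, 0.0323]
tool_rot: [3.141, -0.0, 1.682]
contact_force: [-0.4, 0.2, -0.5]
opening: 0.0137
grip_force: 25.0
```

Gripped: the opening is 13.7 mm. I'll lift it straight up and locate the slot in the top picture meanwhile.

>>> {"method": "step_arm", "body": {"commands": [{"translation": [0,0,-8],"roll": 0},{"translation": [0,0,-12],"roll": 0},{"translation": [0,0,-20],"roll": 0},{"translation": [0,0,-25],"roll": 0},{"translation": [0,0,-30],"roll": 0},{"translation": [0,0,-30],"roll": 0},{"translation": [0,0,-20],"roll": 0},{"translation": [0,0,0],"roll": 0}]}}

```text
time: 9.33
tool_pos: [0.6196, 0.2839, 0.1847]
tool_rot: [3.13, -0.002, 1.682]
contact_force: [1.0, 0.6, 0.2]
opening: 0.0136
grip_force: 25.0
```

```bash
python3 - <<'E'
from h import *
print(proj("top0",[(.705,-.045,.11)]))
print(pix2plane("top0",[(278.4,167),(272,166.5),(285.5,167.5)],[.11]*3).round(4))
im=np.load("pics/top0.npz")["im"].max(2)
for r in range(161,174): print(r,im[r,265:293])
s=observe();print(s["opening"],s["grip_force"]);togo([.71,-.11,.165])
E
```

```text
[[277.46095439 146.41387455]]
[[ 0.6443 -0.0477  0.11  ]
 [ 0.6456 -0.0291  0.11  ]
 [ 0.643  -0.0684  0.11  ]]
161 [177 179 178 178 177 175 178 177 174 177 175 178 177 178 179 179 178 178
 179 176 179 176 178 177 179 179 175 176]
162 [178 179 179 178 177 177 179 176 177 177 177 178 178 178 176 177 180 176
 178 177 179 176 176 178 178 175 177 177]
163 [179 178 179 176 176 176 174 177 179 179 180 178 176 178 175 178 178 177
 177 175 177 176 176 178 176 179 178 177]
164 [178 180 176 179 176 173 161 160 174 177 176 175 175 178 175 179 177 178
 177 174 177 175 176 180 177 179 177 178]
165 [177 178 178 177 178 173 147 129 133 135 138 141 149 156 160 162 172 174
 175 176 174 176 175 176 177 178 179 178]
166 [176 179 177 177 177 170 139 102  91  93  94  92  95  99 102 104 120 132
 138 142 148 162 172 175 179 174 178 176]
167 [179 179 176 177 174 166 141 123 112 104 100  93  92  90  83  82  87  92
  90  95 115 158 178 175 179 178 177 176]
168 [178 178 178 180 176 177 172 168 169 161 154 154 143 132 125 119 113 106
 102  99 118 156 174 178 178 177 179 177]
169 [177 178 176 179 176 178 180 179 178 178 175 176 173 171 170 167 168 164
 160 154 159 170 179 177 179 179 178 177]
170 [176 179 178 176 178 178 177 177 178 179 177 176 177 178 178 178 177 177
 175 173 173 175 177 180 176 177 176 176]
171 [178 178 178 176 179 177 175 177 175 175 177 178 179 176 177 176 179 177
 176 178 176 178 178 177 174 178 176 177]
172 [177 176 176 176 179 178 176 177 176 178 178 176 177 179 175 177 177 178
 179 177 175 177 179 178 178 180 179 178]
173 [179 177 178 176 176 178 175 178 179 177 179 176 176 177 177 178 176 176
 177 178 177 178 178 176 179 177 174 177]
0.01359425806470448 24.980938732624054
pos [0.6196 0.2839 0.1847] rot [ 3.130e+00 -2.000e-03  1.682e+00] toolshift mm [-401.6   46.    19.2]
```

>>> {"method": "step_arm", "body": {"commands": [{"translation": [0,0,0],"roll": 0.09},{"translation": [0,0,0],"roll": 0.087},{"translation": [-20,3,0],"roll": 0},{"translation": [-36,4.5,0],"roll": 0},{"translation": [-36,4.5,0],"roll": 0},{"translation": [-36,4.5,0],"roll": 0},{"translation": [-36,4.5,0],"roll": 0},{"translation": [-36,4.5,0],"roll": 0},{"translation": [-36,4.5,0],"roll": 0},{"translation": [-36,4.5,0],"roll": 0},{"translation": [-36,4.5,0],"roll": 0},{"translation": [-36,4.5,0],"roll": 0},{"translation": [-36,4.5,0],"roll": 0},{"translation": [-26,3,0],"roll": 0},{"translation": [0,0,0],"roll": 0},{"translation": [0,0,0],"roll": 0},{"translation": [0,0,0],"roll": 0},{"translation": [0,0,0],"roll": 0},{"translation": [0,0,0],"roll": 0}]}}

```text
time: 10.92
tool_pos: [0.6411, -0.1239, 0.1773]
tool_rot: [-3.142, -0.0, 1.507]
contact_force: [-0.4, 0.4, -0.0]
opening: 0.014
grip_force: 25.0
```

```bash
python3 - <<'E'
from h import *
look("wrist",["slot_mouth"],"w6",1.5)
s=observe();print(s["time"],s["tool_pos"],s["tool_rot"],s["qvel"])
print(proj("w6",[(.644,-.048,.11)]))
E
```

```text
wrist slot_mouth [([0.7173, -0.0514, 0.1127], 0.63), ([0.6063, -0.3353, 0.0057], 0.61)]
11.0167 [ 0.64122077 -0.12422441  0.17735749] [ 3.14145395e+00 -1.50058596e-04  1.50646889e+00] [-0.00468436  0.00229713 -0.00119376 -0.00104298  0.00111825 -0.00059198]
[[254.47337864 103.17806449]]
```

View pics/w6.png

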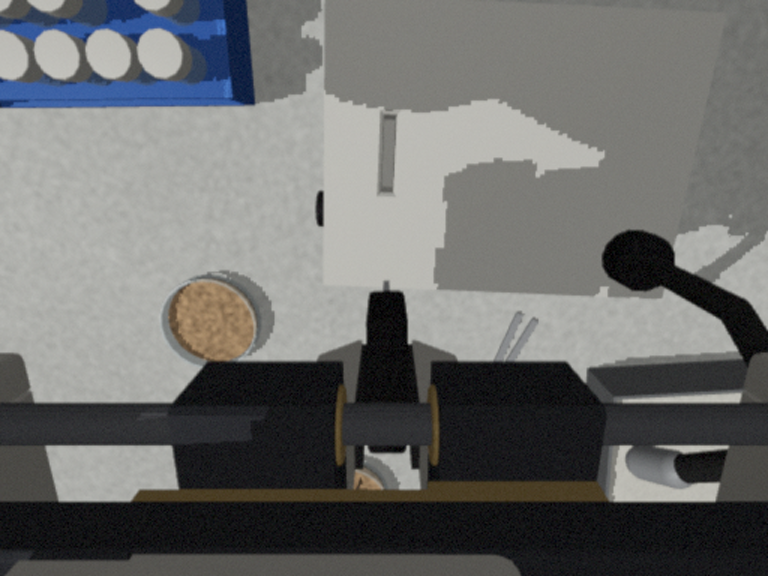

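The wrist view shows the slot at (387,153), white-rimmed and nearly upright in the image. The held grip's front edge is at (387,292) with the blade tip just showing. Next I compute the slot and slide offsets from the pixels.

```bash
python3 - <<'E'
from h import *
im=np.load("pics/w6.npz")["im"].max(2)
y0,x0=60,235;cr=im[y0:y0+85,x0:x0+45].astype(np.uint8)
for r in (72,74,76,78,100,126,128,130,132): print(r,im[r,246:270])
m=(cr<170).astype(np.uint8);m[:14]=0
n,l,st,ce=cv2.connectedComponentsWithStats(m);i=1+np.argmax(st[1:,4]);print(st[i])
ys,xs=np.where(l==i);r=cv2.minAreaRect(np.c_[xs+x0,ys+y0].astype(np.float32));print(r)
b=pix2plane("w6",cv2.boxPoints(r),[.11]*4);print(b.round(4),"centre",b.mean(0).round(4))
e=[b[i]-b[(i+1)%4] for i in range(4)];print([round(float(np.linalg.norm(v)),4) for v in e],[round(float(np.arctan2(v[0],v[1])),3) for v in e])
s=observe();p=s["tool_pos"]
for z in(.225,.229,.233): print(z,boxhull("w6",p[0],p[1],s["tool_rot"][2]-np.pi/2,.014,.052,z-.034,z).round(1).tolist())
for r in range(190,202,2): print(r,im[r,240:275])
E
```

```text
72 [175 176 177 176 177 177 185 185 183 177 140 125 124 127 125 124 130 130
 132 133 131 133 136 137]
74 [188 188 190 187 189 187 185 164 146 157 160 153 151 150 152 152 161 163
 166 164 174 183 186 186]
76 [189 188 188 189 187 188 184 153 132 129 115 115 111 114 123 122 126 127
 144 179 187 188 186 187]
78 [189 189 187 188 189 188 184 152 131 117  91  86  85  88  86  86  84  98
 157 183 188 189 190 187]
100 [189 187 188 189 187 185 164 135 129 115 124 128 125 124 126 127 125 160
 186 188 189 187 189 187]
126 [189 188 188 189 185 163 134 113  96  95  96  94  98  99  97 110 169 186
 189 188 188 188 187 186]
128 [190 188 188 188 185 156 134 134 143 137 133 134 136 136 136 134 165 185
 188 188 187 186 186 187]
130 [189 187 188 188 186 166 164 165 166 167 165 163 160 163 160 161 162 171
 186 187 186 187 187 187]
132 [188 188 187 187 188 187 188 188 187 186 188 189 187 186 186 186 187 187
 187 188 187 186 187 187]
[ 16  14  15  57 657]
((257.72784423828125, 101.98763275146484), (11.987622261047363, 56.577945709228516), 2.6025619506835938)
[[ 0.6392 -0.069   0.11  ]
 [ 0.6444 -0.0255  0.11
[... 986 characters left out ...]
75 176 176 175 178 176 176 170 125  90  88
  86 119 169 174 175 175 175 173 176 178 179 181 180 181 182 180 181]
194 [175 172 172 170 169 169 152 135 114  97  94  90  90  88  85  64  36  31
  28  37  63  66  70  70  66  71  86 109 135 172 176 175 175 178 179]
196 [172 172 172 171 169 163  91  32  19  19   7  16   8  13  10  14  14  12
  20  10  15  16   2  23  12  11   4  11  52 134 173 176 177 179 178]
198 [173 175 174 173 172 142  71  16   5  13  17  11   6   5   4  16  16   9
  11  14  12  15  16  11   8  20  20  13  26  82 165 177 178 177 173]
200 [176 178 179 177 172 106  42  12  10  12   5   3  11   3  10  18   9  22
  17  16  13  14   8   3   1  11  11  12   6  62 156 168 174 176 176]
```

>>> {"method": "step_arm", "body": {"commands": [{"translation": [0,0,0],"roll": 0.04},{"translation": [25,-1,0],"roll": 0},{"translation": [30,-1.2,0],"roll": 0},{"translation": [21.5,-1,0],"roll": 0},{"translation": [0,0,18],"roll": 0},{"translation": [0,0,14],"roll": 0},{"translation": [0,0,0],"roll": 0},{"translation": [0,0,0],"roll": 0},{"translation": [0,0,0],"roll": 0},{"translation": [0,0,0],"roll": 0}]}}

```text
time: 11.85
tool_pos: [0.6467, -0.0493, 0.1465]
tool_rot: [3.14, 0.0, 1.465]
contact_force: [-0.4, 0.2, -0.2]
opening: 0.0136
grip_force: 25.0
```

```bash
python3 - <<'E'
from h import *
look("wrist",[],"w7",1)
togo([.6462,-.0478,.0922]);print(observe()["contact_force"])
im=np.load("pics/w7.npz")["im"].max(2)
for r in range(178,200,2): print(r,im[r,240:275])
E
```

```text
pos [ 0.6466 -0.0494  0.1464] rot [3.14  0.    1.464] toolshift mm [ 1.5 -0.7 54.2]
[ 1.26731492  0.11095437 -0.73073613]
178 [202 201 202 202 201 202 202 201 202 203 197 158 141 123 125 135 136 137
 137 138 138 133 165 197 203 202 199 198 196 154 139 138 140 140 138]
180 [203 202 203 201 202 200 202 202 203 202 197 157 142 122 126 136 137 138
 138 136 137 136 165 196 201 199 157 143 141 141 137 136 139 139 137]
182 [203 202 203 202 201 201 202 202 202 201 198 159 142 124 128 136 137 135
 136 138 138 134 168 197 203 198 156 139 141 138 136 138 141 136 138]
184 [202 202 202 202 202 202 202 202 202 203 197 157 141 124 127 134 135 137
 137 137 137 134 165 199 203 198 155 141 139 139 139 138 138 139 137]
186 [203 202 202 202 202 202 202 201 203 201 200 157 141 124 126 130 128 126
 127 130 136 134 172 198 202 199 155 140 139 138 136 138 139 139 139]
188 [202 202 202 202 201 201 202 202 202 202 198 158 140 123 123 119 103 100
  96 117 132 135 172 200 204 198 154 139 140 138 138 138 138 136 137]
190 [202 202 201 202 202 202 201 202 201 201 198 159 142 129 126 109  99  98
  98 112 134 135 175 199 203 197 154 138 139 137 138 141 139 139 138]
192 [201 202 202 201 201 202 201 202 202 199 194 155 137 129 125 109  99  95
  93 103 128 131 172 195 198 194 152 140 138 137 137 137 140 139 137]
194 [201 202 201 202 202 200 178 158 134 112 106  76  70  60  59  52  40  41
  33  43  49  53  71  78  80  79  71  84 101 133 139 137 136 139 136]
196 [202 202 203 201 202 193 114  43  18  18  23  18   7  19  20  16  15  20
  15   5   0   3   5  12  19  17   7  20  42  95 133 138 139 139 137]
198 [201 200 201 201 200 169  83  24   6  14  12  15  19  15  17  20  18  13
  15  11   5  14   7  21  17  15  20   9  13  67 125 136 136 138 139]
```

The slot spans columns 251–262 and the blade is centred at 257, so they're aligned. Inserting.

>>> {"method": "step_arm", "body": {"commands": [{"translation": [1.5,-0.4,0],"roll": 0},{"translation": [0,0,0],"roll": 0},{"translation": [0,0,6],"roll": 0},{"translation": [0,0,6],"roll": 0},{"translation": [0,0,6],"roll": 0},{"translation": [0,0,0],"roll": 0},{"translation": [0,0,0],"roll": 0}]}}

```text
time: 12.48
tool_pos: [0.6455, -0.0475, 0.1264]
tool_rot: [-3.14, -0.0, 1.465]
contact_force: [0.3, 0.3, 0.1]
opening: 0.0137
grip_force: 25.0
```

>>> {"method": "step_arm", "body": {"commands": [{"translation": [0,0,6],"roll": 0},{"translation": [0,0,6],"roll": 0},{"translation": [0,0,6],"roll": 0},{"translation": [0,0,6],"roll": 0},{"translation": [0,0,5],"roll": 0},{"translation": [0,0,0],"roll": 0},{"translation": [0,0,0],"roll": 0},{"translation": [0,0,0],"roll": 0}]}}

```text
time: 13.15
tool_pos: [0.6459, -0.0475, 0.0984]
tool_rot: [3.141, -0.0, 1.465]
contact_force: [0.8, -0.8, -0.8]
opening: 0.0137
grip_force: 25.0
```

No contact yet, with about 6 mm left to go.

>>> {"method": "step_arm", "body": {"commands": [{"translation": [0,0,3],"roll": 0},{"translation": [0,0,2],"roll": 0},{"translation": [0,0,2],"roll": 0},{"translation": [0,0,0],"roll": 0},{"translation": [0,0,0],"roll": 0}]}}

```text
time: 13.57
tool_pos: [0.6458, -0.0475, 0.0922]
tool_rot: [3.141, 0.0, 1.465]
contact_force: [-2.3, 0.3, 6.1]
opening: 0.0136
grip_force: 25.0
```

It's home: 6 N upward at the expected height. Release and raise.

>>> {"method": "step_arm", "body": {"commands": [{"translation": [0,0,0],"roll": 0},{"translation": [0,0,0],"roll": 0},{"translation": [0,0,0],"roll": 0},{"translation": [0,0,0],"roll": 0},{"translation": [0,0,0],"roll": 0},{"translation": [0,0,0],"roll": 0}], "fingers": 0.5}}

```text
time: 14.07
tool_pos: [0.6458, -0.0475, 0.091]
tool_rot: [-3.141, -0.0, 1.465]
contact_force: [-0.6, 0.2, 0.4]
opening: 0.0449
grip_force: 0.0
```

>>> {"method": "step_arm", "body": {"commands": [{"translation": [0,0,-10],"roll": 0},{"translation": [0,0,-20],"roll": 0},{"translation": [0,0,-30],"roll": 0},{"translation": [0,0,-30],"roll": 0},{"translation": [0,0,-30],"roll": 0},{"translation": [0,0,0],"roll": 0},{"translation": [0,0,0],"roll": 0}]}}

```text
time: 14.65
tool_pos: [0.6469, -0.0477, 0.2143]
tool_rot: [3.136, 0.0, 1.465]
contact_force: [-0.2, -0.3, 0.1]
opening: 0.0458
grip_force: 0.0
```

```bash
python3 - <<'E'
from h import *
look("wrist",["filter_grip","slot_mouth"],"w8",1)
for z in(.123,.127,.131): fitbox("w8",65,.646,-.0475,.014,.052,z-.017,z+.017,50)
fitbox("top0",75,.43,.18,.018,.11,.03,.048,20) if 0 else None
s=observe();print(s["time"],s["tool_pos"],s["tool_rot"],s["qpos"])
# magnifier from w1: lens and handle
im=np.load("pics/w1.npz")["im"];print(pix2plane("w1",[(205/1.5,245/1.5),(203/1.5,330/1.5)],[.042,.048]).round(4))
print(pix2plane("top0",[(267/1.5625,361/1.5625),(290/1.5625,366/1.5625),(346/1.5625,372/1.5625)],[.042,.048,.048]).round(4))
E
```

```text
wrist filter_grip [([0.6459, -0.0462, 0.1396], 0.71)]
wrist slot_mouth [([0.7121, -0.0424, 0.1128], 0.76)]
w8 xy [ 0.6461 -0.0489] yaw -0.115 cost 96.0 area 876.0 []
w8 xy [ 0.6461 -0.0482] yaw -0.115 cost 122.3 area 876.0 []
w8 xy [ 0.6463 -0.0462] yaw -0.116 cost 153.1 area 876.0 []
14.8 [ 0.64510686 -0.04740508  0.21014053] [-3.13939851e+00 -2.68491381e-04  1.46481042e+00] [-1.91783734e-01  5.64639763e-01  1.11593325e+00  7.99433691e-05
  1.46322872e+00 -8.58067959e-02]
[[0.4577 0.2792 0.042 ]
 [0.4498 0.2019 0.048 ]]
[[0.4563 0.2734 0.042 ]
 [0.447  0.2278 0.048 ]
 [0.4357 0.1199 0.048 ]]
```

The slide is home at (0.646, -0.048). Next, the magnifier.

>>> {"method": "step_arm", "body": {"commands": [{"translation": [18,-27.7,0],"roll": 0},{"translation": [18,-27.7,0],"roll": 0},{"translation": [18,-27.7,0],"roll": 0},{"translation": [18,-27.7,0],"roll": 0},{"translation": [18,-27.7,0],"roll": 0},{"translation": [18,-27.7,0],"roll": 0},{"translation": [18,-27.7,0],"roll": 0},{"translation": [18,-27.7,0],"roll": 0},{"translation": [0,0,0],"roll": 0.028},{"translation": [0,0,0],"roll": 0},{"translation": [0,0,0],"roll": 0},{"translation": [0,0,0],"roll": 0},{"translation": [0,0,0],"roll": 0}]}}

```text
time: 15.88
tool_pos: [0.4411, 0.1186, 0.2107]
tool_rot: [-3.141, 0.0, 1.436]
contact_force: [0.4, -0.4, -0.7]
opening: 0.046
grip_force: 0.0
```

```bash
python3 - <<'E'
from h import *
look("wrist",["magnifier_grip","lens_center"],"w9",1.5)
s=observe();print(s["time"],s["tool_pos"],s["tool_rot"])
E
```

```text
wrist magnifier_grip [([0.4452, 0.2597, 0.0381], 0.82)]
wrist lens_center [([0.4466, 0.2592, 0.0387], 0.8)]
16.0333 [0.44099665 0.1186595  0.21089781] [-3.14104603e+00  7.46984222e-05  1.43604547e+00]
```

View pics/w9.png

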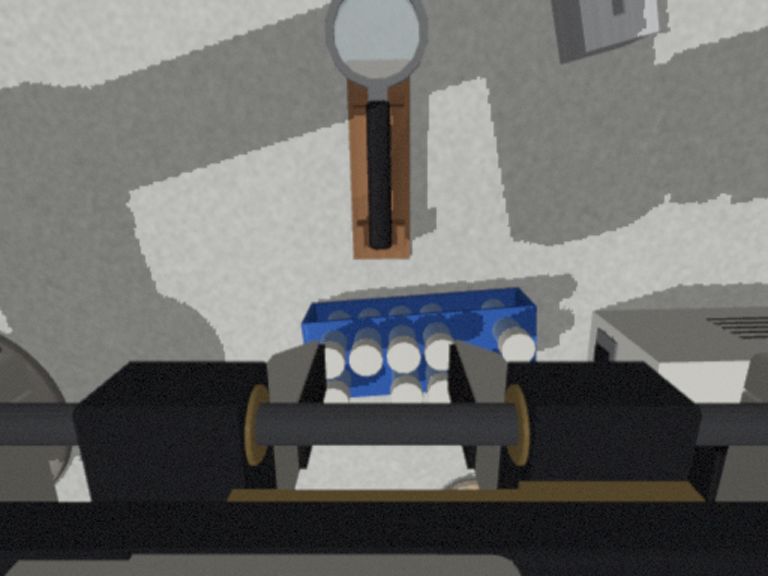

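The wrist view shows the handle from (378,102) to (380,247) and the lens centred near (377,35).

```bash
python3 - <<'E'
from h import *
im=np.load("pics/w9.npz")["im"].max(2)
m=(im<50).astype(np.uint8);m[:60]=0;m[170:]=0
n,l,st,ce=cv2.connectedComponentsWithStats(m);i=1+np.argmax(st[1:,4]);ys,xs=np.where(l==i)
r=cv2.minAreaRect(np.c_[xs,ys].astype(np.float32));print(st[i],r)
b=cv2.boxPoints(r);b=b[np.argsort(b[:,1])];e=np.array([b[:2].mean(0),b[2:].mean(0)])
for z in(.039,.048):
    P=pix2plane("w9",e,[z,z]);d=P[0]-P[1];L=np.linalg.norm(d);u=d/L;print(z,P.round(4),"len",L.round(4),"ang",np.arctan2(u[1],u[0]).round(4),"grip",(P[1]+.07*u).round(4),"front-based",(P[0]-.04*u).round(4))
# lens cross check with w1 and top network + top handle
print("lens px w1",[pix2plane("w1",[(205/1.5,245/1.5)],[.042]).round(4).tolist()])
E
```

```text
[ 244   67   18   99 1466] ((252.8052215576172, 116.0274658203125), (98.11200714111328, 15.71998405456543), 88.68309020996094)
0.039 [[0.4502 0.2316 0.039 ]
 [0.4375 0.1228 0.039 ]] len 0.1095 ang 1.4549 grip [0.4456 0.1923 0.039 ] front-based [0.4456 0.1918 0.039 ]
0.048 [[0.4502 0.2307 0.048 ]
 [0.4379 0.1246 0.048 ]] len 0.1068 ang 1.4549 grip [0.446  0.1942 0.048 ] front-based [0.4456 0.1909 0.048 ]
lens px w1 [[[0.4577, 0.2792, 0.042]]]
```

>>> {"method": "step_arm", "body": {"commands": [{"translation": [25,-1.3,0],"roll": -0.019},{"translation": [25,-1.3,10],"roll": 0},{"translation": [23.3,-1.3,20],"roll": 0},{"translation": [0,0,35],"roll": 0},{"translation": [0,0,35],"roll": 0},{"translation": [0,0,30],"roll": 0},{"translation": [0,0,25],"roll": 0},{"translation": [0,0,15],"roll": 0},{"translation": [0,0,0],"roll": 0},{"translation": [0,0,0],"roll": 0},{"translation": [0,0,0],"roll": 0}]}}

```text
time: 16.95
tool_pos: [0.4467, 0.1924, 0.0422]
tool_rot: [3.14, -0.001, 1.456]
contact_force: [0.4, -0.8, 0.3]
opening: 0.0458
grip_force: 0.0
```

```bash
python3 - <<'E'
from h import *
look("wrist",[],"w10",1.5);togo([.4456,.192,0]);print(observe()["contact_force"])
im=np.load("pics/w10.npz")["im"].max(2)
for r in range(190,320,8): print(r,''.join('#' if v<45 else '+' if v<80 else '.' for v in im[r,190:325]))
E
```

```text
pos [0.4469 0.1925 0.0425] rot [ 3.139e+00 -1.000e-03  1.456e+00] toolshift mm [-0.7 -1.3 42.5]
[-0.14421876 -0.06793079 -0.12803604]
190 ....................................................+##########################+.......................................................
198 ....................................................###########################+.......................................................
206 ....................................................+##########################+.......................................................
214 ....................................................+##########################........................................................
222 ....................................................+##########################........................................................
230 ......................++++..........................+##########################...............................###+.....................
238 ...................+######..........................+##########################..............................+#######.....
[... 713 characters left out ...]

286 +++++++++++++++++++++++++++++++++++++++++++++++++++++++++++++++++++++++++++++++++++++++++++++++++++++++++++++++++++++++++++++++++++++++
294 +++++++++++++++++++++++++++++++++++++++++++++++++++++++++++++++++++++++++++++++++++++++++++++++++++++++++++++++++++++++++++++++++++++++
302 ........+#######+....................................+#######################+..........................................#######+.......
310 .........+####+........................................####################+..............................................#####........
318 .......................................................................................................................................
```

>>> {"method": "step_arm", "body": {"commands": [{"translation": [-0.5,-1.4,6],"roll": 0},{"translation": [0,0,8],"roll": 0},{"translation": [0,0,8],"roll": 0},{"translation": [0,0,8],"roll": 0},{"translation": [0,0,6],"roll": 0},{"translation": [0,0,0],"roll": 0},{"translation": [0,0,0],"roll": 0},{"translation": [0,0,0],"roll": 0}]}}

```text
time: 17.67
tool_pos: [0.4444, 0.1921, 0.0052]
tool_rot: [3.142, -0.0, 1.456]
contact_force: [0.9, -0.0, 0.6]
opening: 0.0458
grip_force: 0.0
```

>>> {"method": "step_arm", "body": {"commands": [{"translation": [0,0,4],"roll": 0},{"translation": [0,0,0],"roll": 0},{"translation": [0,0,4],"roll": 0},{"translation": [0,0,0],"roll": 0},{"translation": [0,0,0],"roll": 0}]}}

```text
time: 18.08
tool_pos: [0.4441, 0.192, -0.0029]
tool_rot: [-3.141, 0.0, 1.456]
contact_force: [-0.1, -0.5, -0.3]
opening: 0.0457
grip_force: 0.0
```

>>> {"method": "step_arm", "body": {"commands": [{"translation": [0,1,3],"roll": 0},{"translation": [0,0,2],"roll": 0},{"translation": [0,0,0],"roll": 0},{"translation": [0,0,0],"roll": 0}]}}

```text
time: 18.42
tool_pos: [0.4451, 0.1919, -0.0079]
tool_rot: [-3.141, 0.0, 1.456]
contact_force: [0.2, -0.1, -0.2]
opening: 0.0458
grip_force: 0.0
```

>>> {"method": "step_arm", "body": {"commands": [{"translation": [0,0,0],"roll": 0},{"translation": [0,0,0],"roll": 0},{"translation": [0,0,0],"roll": 0},{"translation": [0,0,0],"roll": 0},{"translation": [0,0,0],"roll": 0},{"translation": [0,0,0],"roll": 0},{"translation": [0,0,0],"roll": 0}], "fingers": 0, "grip_force": 40}}

```text
time: 19.0
tool_pos: [0.4453, 0.1919, -0.0077]
tool_rot: [3.141, -0.0, 1.456]
contact_force: [0.2, -0.7, 0.2]
opening: 0.0179
grip_force: 40.0
```

Gripped at 17.9 mm with 40 N. Lifting.

>>> {"method": "step_arm", "body": {"commands": [{"translation": [0,0,-6],"roll": 0},{"translation": [0,0,-12],"roll": 0},{"translation": [0,0,-20],"roll": 0},{"translation": [0,0,-25],"roll": 0},{"translation": [0,0,-25],"roll": 0},{"translation": [0,0,-25],"roll": 0},{"translation": [0,0,-20],"roll": 0},{"translation": [0,0,-15],"roll": 0},{"translation": [0,0,0],"roll": 0},{"translation": [0,0,0],"roll": 0},{"translation": [0,0,0],"roll": 0},{"translation": [0,0,0],"roll": 0}]}}

```text
time: 20.0
tool_pos: [0.4443, 0.1916, 0.1389]
tool_rot: [-3.139, 0.001, 1.456]
contact_force: [-0.1, 0.2, -1.7]
opening: 0.0177
grip_force: 40.0
```

```bash
python3 - <<'E'
from h import *
look("wrist",["lens_center"],"w11",1.5)
s=observe();print(s["time"],s["opening"],s["grip_force"],s["contact_force"],s["torque"]);togo([.5,-.22,.14])
p=s["tool_pos"];L=p+np.r_[.085*np.array([np.cos(s["tool_rot"][2]),np.sin(s["tool_rot"][2])]),.0438];print("pred lens",L,proj("w11",[L]))
# predicted rim outline vs bright ring
im=np.load("pics/w11.npz")["im"]; t=np.linspace(0,2*np.pi,12,endpoint=False)
print(proj("w11",[L+[.0365*np.cos(a),.0365*np.sin(a),0.006] for a in t]).round(0).tolist())
cv2.imwrite("pics/w11g.png",im[:,:,::-1])
E
```

```text
wrist lens_center [([0.4474, 0.2733, 0.1835], 0.94)]
20.1 0.01762125376726084 39.99732255935669 [-0.47377387  0.29514524 -2.06262195] [-0.07500952  0.05583844 -0.00671025]
pos [0.4445 0.1917 0.1391] rot [-3.139e+00  1.000e-03  1.456e+00] toolshift mm [-402.6  102.3   -0.8]
pred lens [0.45429446 0.27611257 0.18288126] [[256.69255585  84.47343508]]
[[341.0, 73.0], [327.0, 28.0], [292.0, -4.0], [246.0, -12.0], [203.0, 8.0], [177.0, 47.0], [174.0, 94.0], [192.0, 135.0], [226.0, 160.0], [266.0, 166.0], [304.0, 151.0], [332.0, 118.0]]
```

>>> {"method": "step_arm", "body": {"commands": [{"translation": [-15,4,0],"roll": 0},{"translation": [-25,6,0],"roll": 0},{"translation": [-33,8.5,0],"roll": 0},{"translation": [-33,8.5,0],"roll": 0},{"translation": [-33,8.5,0],"roll": 0},{"translation": [-33,8.5,0],"roll": 0},{"translation": [-33,8.5,0],"roll": 0},{"translation": [-33,8.5,0],"roll": 0},{"translation": [-33,8.5,0],"roll": 0},{"translation": [-33,8.5,0],"roll": 0},{"translation": [-33,8.5,0],"roll": 0},{"translation": [-33,8.5,0],"roll": 0},{"translation": [-25,6,0],"roll": 0},{"translation": [-15,4,0],"roll": 0},{"translation": [0,0,0],"roll": 0}]}}

```text
time: 21.35
tool_pos: [0.5025, -0.2302, 0.1392]
tool_rot: [-3.141, 0.0, 1.453]
contact_force: [0.7, 1.6, -1.0]
opening: 0.0178
grip_force: 40.0
```

>>> {"method": "step_arm", "body": {"commands": [{"translation": [0,0,0],"roll": 0.06},{"translation": [0,0,0],"roll": 0.1},{"translation": [0,0,0],"roll": 0.12},{"translation": [0,0,0],"roll": 0.12},{"translation": [0,0,0],"roll": 0.12},{"translation": [0,0,0],"roll": 0.12},{"translation": [0,0,0],"roll": 0.12},{"translation": [0,0,0],"roll": 0.12},{"translation": [0,0,0],"roll": 0.12},{"translation": [0,0,0],"roll": 0.12},{"translation": [0,0,0],"roll": 0.12},{"translation": [0,0,0],"roll": 0.12},{"translation": [0,0,0],"roll": 0.12},{"translation": [0,0,0],"roll": 0.12},{"translation": [0,0,0],"roll": 0.12},{"translation": [0,0,0],"roll": 0.12},{"translation": [0,0,0],"roll": 0.12},{"translation": [0,0,0],"roll": 0},{"translation": [0,0,0],"roll": 0},{"translation": [0,0,0],"roll": 0}]}}

```text
time: 23.02
tool_pos: [0.5024, -0.2265, 0.14]
tool_rot: [-3.141, 0.001, -0.5]
contact_force: [-0.2, -0.4, -2.6]
opening: 0.0177
grip_force: 40.0
```

```bash
python3 - <<'E'
from h import *
look("wrist",["lens_center","dish_rim"],"w12",1.5);look("top",["dish_rim","lens_center"],"t12",1);look("side",["dish_rim","lens_center"],"s12",1)
s=observe();print(s["time"],s["tool_pos"],s["tool_rot"],s["grip_force"])
p=s["tool_pos"];L=p+np.r_[.085*np.array([np.cos(s["tool_rot"][2]),np.sin(s["tool_rot"][2])]),.0438];print("pred lens",L,proj("w12",[L]))
E
```

```text
wrist lens_center [([0.5743, -0.2611, 0.1818], 0.76)]
wrist dish_rim [([0.5793, -0.3709, 0.0048], 0.58), ([0.5702, -0.2599, 0.1852], 0.25)]
top dish_rim [([0.6104, -0.4796, 0.0023], 0.95), ([0.7209, -0.3885, 0.0024], 0.91)]
top lens_center [([0.5866, -0.2423, 0.1928], 0.58)]
side dish_rim [([0.5887, -0.3486, 0.0082], 0.73), ([0.7263, -0.3888, 0.0061], 0.6)]
side lens_center [([0.47, -0.2012, 0.1963], 0.7)]
23.4667 [ 0.50244636 -0.22750373  0.14018922] [-3.14152044e+00  4.05741427e-05 -5.03996422e-01] 39.997369050979614
pred lens [ 0.57687743 -0.26855269  0.18398922] [[261.38432246  83.38819927]]
```

View pics/w12.png

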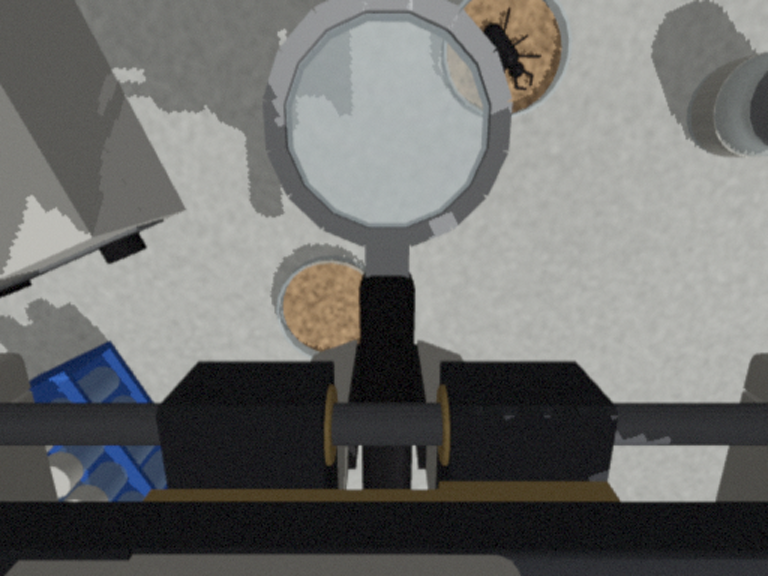

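The beetle in the cork dish is at (510,50), just beyond the lens (388,119). The empty dish is at (320,305) and the jar at (745,105). Now measuring the lens and dish numerically.

```bash
python3 - <<'E'
from h import *
for z in(.184,.19): print("lens",pix2plane("w12",[(387.5/1.5,120/1.5)],[z]).round(4))
for f in("top0","side0","t12","s12"):
    im=np.load(f"pics/{f}.npz")["im"];hsv=cv2.cvtColor(im,cv2.COLOR_RGB2HSV)
    c=proj(f,[(.588,-.352,.008)])[0];x,y=c.astype(int);w=14
    h=hsv[y-w:y+w,x-w:x+w];m=((h[...,0]<20)&(h[...,1]>60)).astype(np.uint8)
    n,l,st,ce=cv2.connectedComponentsWithStats(cv2.morphologyEx(m,cv2.MORPH_CLOSE,np.ones((5,5),np.uint8)));
    if n<2: print(f,"none");continue
    i=1+np.argmax(st[1:,4]);pts=np.argwhere(l==i)[:,::-1].astype(np.float32)
    hull=cv2.convexHull(pts);e=cv2.fitEllipse(hull) if len(hull)>4 else None
    ctr=np.array(e[0])+[x-w,y-w]
    print(f,st[i],"ell",np.round(e[1],1),[pix2plane(f,[ctr],[z]).round(4).tolist() for z in(.004,.01)])
im=np.load("pics/w12.npz")["im"];hsv=cv2.cvtColor(im,cv2.COLOR_RGB2HSV)
m=((hsv[...,0]<20)&(hsv[...,1]>60)).astype(np.uint8);m[90:]=0;m[:,:338-0]=0
ys,xs=np.where(m);R=[(ys[xs==0])]
# right-hand cork edge: last cork pixel in each row -> circle in the plane of cork
E=[(xs[ys==r].max()+.5,r) for r in range(0,72) if (ys==r).any()]
for z in(.004,.008):
    P=pix2plane("w12",E,[z]*len(E))[:,:2];A=np.c_[2*P,np.ones(len(P))];s=np.linalg.lstsq(A,(P**2).sum(1),rcond=None)[0];print("w12",z,s[:2].round(4),"r",np.sqrt(s[2]+s[0]**2+s[1]**2).round(4),len(E))
E
```

```text
lens [[ 0.5788 -0.268   0.184 ]]
lens [[ 0.5785 -0.2679  0.19  ]]
top0 [  5   4  23  24 425] ell [23.5 24.3] [[[0.5855, -0.361, 0.004]], [[0.585, -0.359, 0.01]]]
side0 [  5   7  20  13 194] ell [12.1 19.6] [[[0.5904, -0.3634, 0.004]], [[0.5877, -0.3574, 0.01]]]Traceback (most recent call last):
  File "<stdin>", line 11, in <module>
TypeError: 'NoneType' object is not subscriptable
```

```bash
python3 - <<'E'
from h import *
im=np.load("pics/w12.npz")["im"];hsv=cv2.cvtColor(im,cv2.COLOR_RGB2HSV)
m=((hsv[...,0]<20)&(hsv[...,1]>60)).astype(np.uint8);m[80:]=0;m[:,:335]=0
n,l,st,ce=cv2.connectedComponentsWithStats(m);i=1+np.argmax(st[1:,4]);ys,xs=np.where(l==i);print(st[i])
E=[(xs[ys==r].max()+.5,r) for r in range(ys.min(),ys.max()+1)]
for z in(.004,.008,.016):
    P=pix2plane("w12",E,[z]*len(E))[:,:2]
    A=np.c_[2*P,np.ones(len(P))];s=np.linalg.lstsq(A,(P**2).sum(1),rcond=None)[0];print("w12",z,s[:2].round(4),"r",np.sqrt(s[2]+s[0]**2+s[1]**2).round(4),len(E))
# glass outline in top0: gradient circle of r=40 mm at mid height, brute-force
for f,z in(("top0",.016),("top0",.0),):
    g=np.load(f"pics/{f}.npz")["im"];hs=cv2.cvtColor(g,cv2.COLOR_RGB2HSV)
    c=proj(f,[(.586,-.36,.01)])[0].astype(int);print(hs[c[1],c[0]-18:c[0]+18,1],hs[c[1]-18:c[1]+18,c[0]+4,1])
E
```

```text
[ 335    0   39   75 2066]
w12 0.004 [ 0.5882 -0.3579] r 0.0367 75
w12 0.008 [ 0.588  -0.3568] r 0.0362 75
w12 0.016 [ 0.5876 -0.3545] r 0.0353 75
[ 16  13  12   6  10  32  70 118 126 123 125 123 124 118 116 115  17  10
  16  76  96 106 120 121 128 116 118 122  76  15  16  14  13  13  14  16] [ 13  11  17  14  14  15   9  13  24 101 122 121 121 121 121 123 123 123
 120 118 125 120 109 120 124 119 122 120  93  39   9  13  13  13  11  13]
[ 16  13  12   6  10  32  70 118 126 123 125 123 124 118 116 115  17  10
  16  76  96 106 120 121 128 116 118 122  76  15  16  14  13  13  14  16] [ 13  11  17  14  14  15   9  13  24 101 122 121 121 121 121 123 123 123
 120 118 125 120 109 120 124 119 122 120  93  39   9  13  13  13  11  13]
```

>>> {"method": "step_arm", "body": {"commands": [{"translation": [0,0,0],"roll": 0.1},{"translation": [0,0,0],"roll": 0.12},{"translation": [0,0,0],"roll": 0.08},{"translation": [0,0,0],"roll": 0.048},{"translation": [18,6,0],"roll": 0},{"translation": [25,9,0],"roll": 0},{"translation": [17,5.5,0],"roll": 0},{"translation": [8,2.8,10],"roll": 0},{"translation": [0,0,20],"roll": 0},{"translation": [0,0,20],"roll": 0},{"translation": [0,0,20],"roll": 0},{"translation": [0,0,15],"roll": 0},{"translation": [0,0,5],"roll": 0},{"translation": [0,0,0],"roll": 0},{"translation": [0,0,0],"roll": 0},{"translation": [0,0,0],"roll": 0}]}}

```text
time: 24.8
tool_pos: [0.5304, -0.2943, 0.0513]
tool_rot: [-3.141, -0.002, -0.852]
contact_force: [0.8, 0.1, -1.3]
opening: 0.018
grip_force: 40.0
```

```bash
python3 - <<'E'
from h import *
look("wrist",[],"w13",1.5);look("side",["lens_center","dish_rim"],"s13",1);look("top",["lens_center","dish_rim"],"t13",1)
s=observe();print(s["time"],s["tool_pos"],s["tool_rot"],s["grip_force"],s["contact_force"])
p=s["tool_pos"];a=s["tool_rot"][2];u=np.array([np.cos(a),np.sin(a)]);v=np.array([np.sin(a),-np.cos(a)])
L=p+np.r_[.086*u-.001*v,.0438];print("pred lens",L,"px",proj("w13",[L])*1.5,"dish px",proj("w13",[(.587,-.358,.008)])*1.5)
im=cv2.imread("pics/w13.png")
t=np.linspace(0,2*np.pi,40)
q=proj("w13",[(.587+.04*np.cos(b),-.358+.04*np.sin(b),.016) for b in t])*1.5;cv2.polylines(im,[np.round(q).astype(int)],True,(0,0,255),1)
q=proj("w13",[L+[.0365*np.cos(b),.0365*np.sin(b),.006] for b in t])*1.5;cv2.polylines(im,[np.round(q).astype(int)],True,(0,255,0),1)
sc=np.load("pics/s13.npz")["im"][:,:,::-1];c=proj("s13",[(.587,-.358,.03)])[0].astype(int)
cs=cv2.resize(sc[max(c[1]-45,0):c[1]+45,c[0]-45:c[0]+45],(400,400),interpolation=cv2.INTER_CUBIC)
cv2.imwrite("pics/w13o.png",np.hstack([cv2.resize(im[:400,190:590],(400,400)),cs]))
E
```

```text
side lens_center [([0.5146, -0.2653, 0.1026], 0.63), ([0.5926, -0.3484, 0.0053], 0.47)]
side dish_rim [([0.5985, -0.3449, 0.0046], 0.65), ([0.7268, -0.3841, 0.0059], 0.6)]
top lens_center [([0.714, -0.0561, 0.1096], 0.67), ([0.51, -0.2629, 0.1083], 0.45)]
top dish_rim [([0.7191, -0.3888, 0.0041], 0.57), ([0.6163, -0.3428, 0.0051], 0.39)]
25.15 [ 0.52985754 -0.29408077  0.05059683] [-3.14138417e+00 -6.23725217e-04 -8.52208137e-01] 39.997467398643494 [-0.39932469  0.09346903 -1.48849378]
pred lens [ 0.58722602 -0.35815774  0.09439683] px [[385.89583841 124.0679182 ]] dish px [[386.3046722  134.68730421]]
```

View pics/w13o.png

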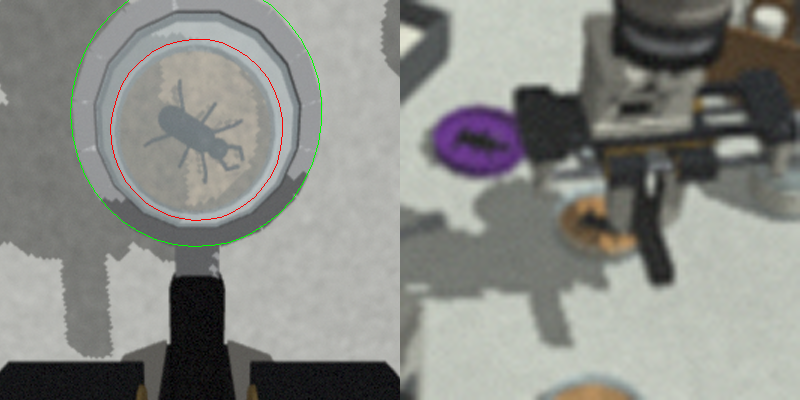

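The green predicted rim matches the real lens. The beetle and cork are concentric beneath it, with the dish about 2 mm nearer the tool than predicted. In the side view nothing stands below the gripper. Descending gently with a -2 mm correction.

>>> {"method": "step_arm", "body": {"commands": [{"translation": [-2,0,8],"roll": 0},{"translation": [0,0,10],"roll": 0},{"translation": [0,0,10],"roll": 0},{"translation": [0,0,8],"roll": 0},{"translation": [0,0,0],"roll": 0},{"translation": [0,0,0],"roll": 0},{"translation": [0,0,0],"roll": 0}]}}

```text
time: 25.73
tool_pos: [0.5286, -0.2926, 0.0141]
tool_rot: [-3.141, -0.0, -0.852]
contact_force: [-0.5, -0.9, -0.3]
opening: 0.0175
grip_force: 40.0
```

>>> {"method": "step_arm", "body": {"commands": [{"translation": [0,0,6],"roll": 0},{"translation": [0,0,6],"roll": 0},{"translation": [0,0,5],"roll": 0},{"translation": [0,0,3],"roll": 0},{"translation": [0,0,0],"roll": 0},{"translation": [0,0,0],"roll": 0},{"translation": [0,0,0],"roll": 0},{"translation": [0,0,0],"roll": 0}]}}

```text
time: 26.4
tool_pos: [0.5286, -0.2926, -0.0055]
tool_rot: [-3.141, -0.001, -0.852]
contact_force: [-0.1, -0.9, -1.5]
opening: 0.0177
grip_force: 40.0
```

```bash
python3 - <<'E'
from h import *
look("wrist",["dish_rim","lens_center"],"w14",1);look("side",["filter_grip"],"s14",1)
s=observe();print(s["time"],s["tool_pos"],s["tool_rot"],s["grip_force"],s["contact_force"],s["qvel"].round(4))
p=s["tool_pos"];a=s["tool_rot"][2];u=np.array([np.cos(a),np.sin(a)]);v=np.array([np.sin(a),-np.cos(a)])
L=p+np.r_[.086*u-.001*v,.0438];print("pred lens",L,"px",proj("w14",[L]))
im=np.load("pics/w14.npz")["im"];hsv=cv2.cvtColor(im,cv2.COLOR_RGB2HSV)
# seen through lens: cork (warm) region
m=((im[...,0].astype(int)-im[...,2])>12).astype(np.uint8);m[170:]=0;m=cv2.morphologyEx(m,cv2.MORPH_CLOSE,np.ones((15,15),np.uint8))
n,l,st,ce=cv2.connectedComponentsWithStats(m);i=1+np.argmax(st[1:,4]);e=cv2.fitEllipse(cv2.convexHull(np.argwhere(l==i)[:,::-1].astype(np.float32)));print(st[i],e)
print("dish",pix2plane("w14",[e[0]],[.005]).round(4))
E
```

```text
wrist dish_rim [([0.5814, -0.3488, 0.0389], 0.42)]
wrist lens_center [([0.5774, -0.3553, 0.0372], 0.79)]
side filter_grip [([0.5061, -0.2632, 0.0504], 0.73), ([0.6412, -0.0423, 0.1392], 0.69), ([0.5519, 0.5292, 0.0972], 0.62)]
26.65 [ 0.52844547 -0.29248842 -0.00567912] [-3.14145703e+00 -1.52483611e-04 -8.52216265e-01] 39.99755680561066 [ 0.26470458 -0.61333695 -1.61136468] [ 0.0011  0.0026  0.0016 -0.      0.0001 -0.0004]
pred lens [ 0.58581343 -0.35656585  0.03812088] px [[256.83837442  82.07850477]]
[ 278   19   35   92 1289] ((294.6658020019531, 62.68902587890625), (32.78204345703125, 92.26720428466797), 167.9482421875)
dish [[ 0.5781 -0.3789  0.005 ]]
```

The lens is at (0.586, -0.357). Four views put the dish within about 3 mm of that. The lens underside is about 16 mm above the rim, at rest, and the slide is still home. Handing in.

```bash
python3 -c "
from cell import *
print(hand_in())"
```

```text
the job is handed in; nothing more can be done
None
```

I handed the job in with the filter slide home and released in the light source's slot. The magnifier is held level about 16 mm above the beetle dish's rim, centred to within about 3 mm by my measurements; the hand-in returned no verdict.

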